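Raise a controller's cover and set it on its prop rod

TASK

Open the controller cabinet on the bench for repair: lift its hinged cover by the handle until it stays up, swing the prop rod up from the front of the cabinet, and bring the pin at the rod's end into the holding hole in the cover's ear, so that the cover rests firmly on the rod's shoulder. Do not let the cover drop or slam, leave the loose things beside the cabinet where they are, and let go of everything at the end.

Things in the scene. Friction and masses are not known exactly. Their poses are not given: they have to be found in the camera images.
- unit: Low grey sheet-metal cabinet of a controller under repair, 220 mm wide (its y), 150 mm deep (its x), rim 112 mm above the bench, fixed to the bench. Origin: centre of its underside. Its x points away from its slotted front, which looks roughly to the robot; y to the left as seen from the front, z up.
- cover (a joint): Angle of the cabinet's hinged top cover, rad: 0 shut, 1.48 up against its stop; its left edge rises and swings to the right. About 0.55 kg, on stiff hinges: above 1.27 rad it stays where it is left, below about 1.05 rad it sinks by its own weight, in between it may do either. The prop holds it at 0.87 rad (+-0.03).
- cover_hinge (a point): Middle of the cover's hinge line, on the right side of the cabinet; the line runs along the unit's x. At x 0, y -107, z 115 mm of the unit's frame. Cover plate: 222 mm from hinge to free left edge, 157 mm deep, 5 mm thick, its underside in the plane of the hinge line.
- handle (a point): Middle of the black bow handle on the outside of the cover: round bar, diameter 10 mm, 90 mm long, parallel to the hinge line, 188 mm from the hinge line along the cover, bar centre 36 mm above the cover's outer face (41 mm above its underside). With the cover up it stands out to the right of the cover.
- holding_hole (a point): Centre of the holding hole at the underside of the cover's ear: a flat tongue of the same 5 mm plate that sticks out 39 mm beyond the cover's front edge, 86 to 206 mm from the hinge line. Square through hole, 15 x 15 mm, 171 mm from the hinge line, 103 mm in front of the unit's middle. z: outward normal of the cover; y: from hinge to free edge.
- prop (a joint): Angle of the steel prop rod about its pivot, rad: 0 stowed, level along the cabinet's front and pointing right; it swings up and over to the left, at most 1.45. The pivot is a little stiff: the rod stays where it is left and takes about 0.2 N m to move. It stands at 1.05 rad (+-0.03) when it holds the cover.
- prop_pivot (a point): Pivot of the prop rod at x -103, y 88, z 100 mm of the unit's frame: front left corner, 28 mm in front of the cabinet's front. Rod and holding hole move in the plane x = -103 mm of the unit. Rod diameter 8 mm; 112 mm from the pivot a black round finger grip, diameter 13 mm, sticks out of it to the front (unit's -x), ending 42 mm before the rod. Stowed, the rod lies on a strip 150 mm from the pivot.
- prop_shoulder (a point): Centre of the upper face of the rod's shoulder, a washer of 19 mm diameter, 168 mm from the pivot. Beyond it a pin, diameter 8 mm, 14 mm long, round-ended, bent 0.34 rad off the rod (downward when stowed). In the hole the pin is square to the cover and the cover rests on the shoulder.
- pin_end (a point): End of that pin. The pin enters the hole from below. While it is beside the hole, the cover rides on it about 0.08 rad higher, and the pin can be slid along the ear's underside until it drops in.
- screw_dish: Bystander: round white dish, 72 mm across, 14 mm high; origin centre of its underside.
- spare_battery: Bystander: flat dark phone battery, 41 x 72 x 5 mm; origin centre of its underside.
- driver_blue: Bystander: small screwdriver with a blue cap, 140 mm long; origin centre of its underside.

How it is judged:
By the outcome, as a careful person would: the job done as asked, in the order asked, and still so for the second after the job is handed in, with the robot touching nothing.
It also fails if it takes over 66 s, if anything falls off the work surface, if the arm or the gripper's body presses on something with over 40 N, if the wrist force passes 120 N, or if a joint passes its speed limit or range.

ROBOT

A 6-joint arm with a two-finger parallel gripper is mounted at the origin on a cart in front of the work surface, level with it; the furniture and walls round the work are solid. World frame = base frame: x ahead of the robot, y to its left, z up, the work surface at z = 0. Lengths are in m, angles in rad, forces in N, time in s.
With the tool pointing down it reaches from about 0.275 to 0.975 m from the base axis. Payload 8.4 kg.
Tool frame: the origin (TCP) lies on the front face of the gripper's body, between the roots of the fingers; the fingertips stand 88 mm ahead of it and the grasp point (between the pads) lies 69 mm ahead of it (ctrl.finger_overhang is the distance from the TCP to the fingertips, in m); z points along the fingers, y is the line along which they close (so a half turn about z gives the same grasp; the last joint's range is limited). The gripper opens to 92 mm and grips with 3 to 60 N. Pads are 20 mm wide; open, the fingers measure 128 mm over their backs; the gripper's body (75 mm by 189 mm) begins 69 mm behind the grasp point.
Start: joints at [1.292, 0.353, 1.633, -0, 1.155, -0.002], TCP at [0.171, 0.601, 0.303] pointing down, gripper open.
Joint ranges: [-2.63, 2.63], [-0.92, 2.1], [0.06, 2.66], [-1.3, 4.44], [0, 2.69], [-3.02, 3.02]. Speed limits (rad/s): [2.22, 2.22, 2.79, 3.14, 3.14, 3.14].

INTERFACE

Orientations are given as a rotation vector (axis times angle).
In Python, from plant import ctrl, kinematics, eyes, finish_job, nets gives the robot as it stands. The module is installed in compiled form; this text tells all that it offers. Calls block until the motion is done:
- ctrl.reach(position, orientation): joint-space move of the TCP to a pose.
- ctrl.move_straight(position, v=0.15, ori=None, max_force=None): straight line of the TCP; ori=None keeps the orientation; v is the mean speed in m/s. With max_force (N) it stops when the force on the tool has changed by that much, and returns True; else False.
- ctrl.movej(angles): joint-space move.
- ctrl.grip(opening): opening from 0.0 (shut) to 1.0 (fully open); the grip force is fixed at half the most; returns when the fingers have stopped.
- ctrl.dwell(seconds).
- kinematics.solve_ik(position, orientation): joint angles nearest the present ones, or None.
- ctrl.sense(): the state.
- eyes.snapshot(name): name is "scene" or "side" or "wrist"; returns a dict with "pixels" (400x640x3 uint8, red, green, blue), "K" (3x3 intrinsics, pixels), "eye" and "attitude" of the camera in the world; the wrist camera has in their place "tool_from_camera" (4x4, takes a point from camera to tool coordinates, whose origin is the TCP and whose axes are the flange's). Camera axes: x right, y down, z forward; pixel columns grow to the right and rows downward; lengths in m; the calibration is good to about 2 mm. A picture is of the moment at which its call begins: read the wrist's pose just before it. There is no depth.
A pose or a line that the arm cannot do raises ctrl.Unreachable and nothing moves.
- finish_job(): hands the job in; it is judged then, once.
Trained networks look in the newest picture that a camera, given by its name, has taken for a name from the list of things; names that differ only in an ending like _2 or _b are one class to them, and where a whole thing is asked for, a point or a joint stands for the part that bears it (a point fixed in the world has none). Each returns a list of dicts, best first, with "p" (0 to 1); they miss things now and then, are a little off and sometimes report something else, mostly with a low value. They report only what shows in the picture. A call takes as long as a camera call.
- nets.find_in(thing, camera): "centre" ([column, row] in pixels, amid what is visible of it).
- nets.place_of(thing, camera): "centre" ([column, row] in pixels: a listed point, or the origin of a listed thing).
The state is a dict: "time_s": time; "q": joint angles; "joint_velocities": joint speeds; "tau": joint torques, N m; "position": TCP position; "tcp_rot": TCP orientation; "wrist_force": force on the tool from outside, world axes, zero at the start; "torque": the same for the moment, N m; "gripper_width": opening from 0.0 (shut) to 1.0 (fully open); "grasp_force": force on a finger pad.
Only numpy, scipy, OpenCV 4.12 (cv2) and the standard library are available. Lean on these libraries where they do the work, as an engineer would, in place of code of your own. Each camera call takes 0.05 s, during which the arm holds its last target. There are 200 camera calls.

## Working session

There is one attempt and no reset: what is moved stays moved. The work goes in short steps, each a Python script; the robot and the scene stay as the last script left them, time stands still between calls to the robot, and variables do not carry over. Pictures are saved under pics/ and viewed, at most 10 in all, crops included, and the job is handed in when it is done.

```bash
mkdir -p pics
python3 - <<'E'
from plant import ctrl,eyes,nets
import cv2,numpy as np
s=ctrl.sense();print(s['time_s'],s['position'],s['tcp_rot'],ctrl.finger_overhang)
ims=[]
for c in ("scene","side"):
    d=eyes.snapshot(c);ims.append(d['pixels'])
    print(c,d['K'].tolist() if hasattr(d['K'],'tolist') else d['K'],d['eye'],d['attitude'])
    for t in "unit cover_hinge handle holding_hole prop_pivot prop_shoulder pin_end screw_dish spare_battery driver_blue".split():
        print(t,[(np.round(r['centre'],1).tolist(),round(r['p'],2)) for r in nets.place_of(t,c)[:2]])
    cv2.imwrite(f"pics/{c}0.png",d['pixels'][:,:,::-1])
E
```

```text
0.0 [0.17067347 0.6008648  0.30195775] [-4.33304272e-01 -3.11137079e+00  2.16885325e-03] 0.0881
scene [[416.5262528861608, 0.0, 321.7013805557192], [0.0, 416.5262528861608, 198.617049351797], [0.0, 0.0, 1.0]] [ 0.13112774 -0.85746311  0.57298718] [-2.03534671  0.42636846 -0.28892205]
unit [([387.5, 264.5], 0.68)]
cover_hinge [([423.6, 248.8], 0.61)]
handle [([375.5, 189.0], 0.87)]
holding_hole [([332.4, 214.2], 0.84), ([254.8, 191.9], 0.33)]
prop_pivot [([331.3, 221.1], 0.84)]
prop_shoulder [([368.9, 260.4], 0.72)]
pin_end [([373.9, 262.6], 0.8), ([422.7, 249.9], 0.58)]
screw_dish [([260.9, 211.2], 0.59)]
spare_battery [([280.0, 232.9], 0.74), ([327.5, 218.1], 0.56)]
driver_blue [([255.0, 193.3], 0.53)]
side [[378.1827869655701, 0.0, 313.97678836986626], [0.0, 378.1827869655701, 197.18062637696696], [0.0, 0.0, 1.0]] [0.44157105 0.80528889 0.48738447] [-0.13258428  2.59749935 -1.70578333]
unit [([295.3, 208.1], 0.9)]
cover_hinge [([297.6, 158.2], 0.76), ([295.6, 205.4], 0.45)]
handle [([288.9, 163.2], 0.78), ([327.8, 178.1], 0.69)]
holding_hole [([327.7, 178.2], 0.91)]
prop_pivot [([327.6, 189.2], 0.77)]
prop_shoulder [([326.9, 166.8], 0.51)]
pin_end [([326.2, 166.3], 0.54)]
screw_dish [([349.4, 308.1], 0.7), ([352.8, 271.8], 0.6)]
spare_battery [([348.5, 245.9], 0.59)]
driver_blue [([348.0, 308.0], 0.74)]
```

View pics/scene0.png

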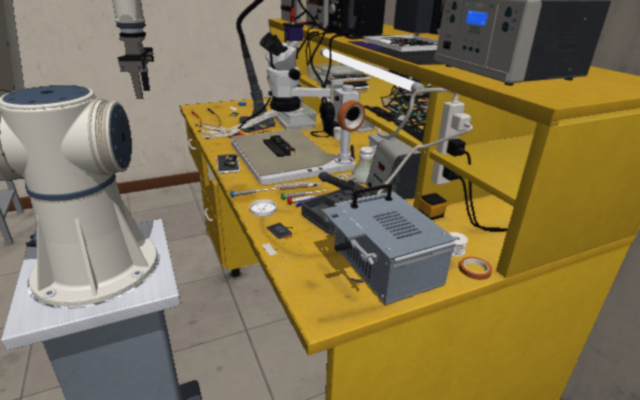

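View pics/side0.png

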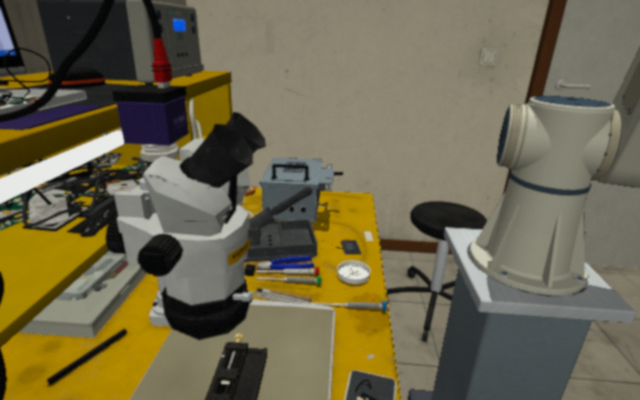

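The scene view shows the cabinet at about (395,245) with its handle at (375,190) and the prop at the front. The side view shows the cabinet at (295,190) with the ear at (328,178). Next I fit the cabinet's planar pose to these detections.

```bash
cat > h.py <<'E'
import numpy as np
from scipy.spatial.transform import Rotation as R
from scipy.optimize import least_squares
def cov(r,h,x,a):  # point on cover: r along, h normal (from underside), x ; unit frame
    return np.array([x,-.107+r*np.cos(a)-h*np.sin(a),.115+r*np.sin(a)+h*np.cos(a)])
def prop(r,b,dx=0): # b=0 points right(-y), swings up and over to left
    return np.array([-.103+dx,.088-r*np.cos(b),.100+r*np.sin(b)])
def pinend(b):
    s=prop(.168,b); a=b-.34
    return s+.014*np.array([0,-np.cos(a),np.sin(a)])
def U2W(p,u): return np.array([u[0],u[1],0])+R.from_euler('z',u[2]).apply(p)
def proj(p,K,eye,Rm):
    c=Rm.T@(np.asarray(p)-eye); return (K@(c/c[2]))[:2]
PTS={'unit':np.zeros(3),'cover_hinge':cov(0,0,0,0),'handle':cov(.188,.041,0,0),'holding_hole':cov(.171,0,-.103,0),
'prop_pivot':prop(0,0),'prop_shoulder':prop(.168,0),'pin_end':pinend(0)}
E
python3 - <<'E'
from h import *
from plant import eyes,nets
obs=[]
for c in ("scene","side"):
    d=eyes.snapshot(c); K=np.array(d['K']);eye=np.array(d['eye']);Rm=R.from_rotvec(d['attitude']).as_matrix()
    for t in PTS:
        for r in nets.place_of(t,c)[:1]: obs.append((c,t,np.array(r['centre']),K,eye,Rm))
def f(u): return np.concatenate([proj(U2W(PTS[o[1]],u),*o[3:])-o[2] for o in obs])
best=min((least_squares(f,[.55,-.3,y],loss='soft_l1',f_scale=2) for y in (-1,-.5,0,.5)),key=lambda s:s.cost)
print(best.x,best.cost)
for o,e in zip(obs,f(best.x).reshape(-1,2)): print(o[0],o[1],e.round(1))
np.save('u.npy',best.x)
for t in PTS: print(t,U2W(PTS[t],best.x).round(3))
E
```

```text
[ 0.58806632 -0.24181948 -0.00506691] 294.1302167367419
scene unit [-5.2  4.4]
scene cover_hinge [-1.5 -1.6]
scene handle [-0.9 -0.8]
scene holding_hole [0.3 1.8]
scene prop_shoulder [0.2 1.4]
scene pin_end [-0.5  3.9]
side unit [-2.5 -4.9]
side cover_hinge [0.3 1.3]
side handle [-2.2  3.7]
side holding_hole [-3.1  0.8]
side prop_pivot [-0.1 -1.6]
side prop_shoulder [ -24.  -104.4]
side pin_end [0.7 1.6]
unit [ 0.588 -0.242  0.   ]
cover_hinge [ 0.588 -0.349  0.115]
handle [ 0.588 -0.161  0.156]
holding_hole [ 0.485 -0.177  0.115]
prop_pivot [ 0.486 -0.153  0.1  ]
prop_shoulder [ 0.485 -0.321  0.1  ]
pin_end [ 0.485 -0.334  0.095]
```

```bash
cat >> h.py <<'E'
from plant import ctrl,eyes,nets,kinematics
def ori(yaw=0,tilt=0): # tool down with tool y along unit y; tilt: fingers lean towards unit +x
    m=R.from_euler('z',yaw)*R.from_euler('y',-tilt)*R.from_rotvec([0,np.pi,0]); 
    return m
def tcp(g,m,d=.075): return np.asarray(g)-d*m.as_matrix()[:,2]
def cam(name):
    s=ctrl.sense(); d=eyes.snapshot(name);K=np.array(d['K'])
    if name=='wrist':
        T=np.array(d['tool_from_camera']);Rt=R.from_rotvec(s['tcp_rot']).as_matrix()
        return d['pixels'],K,np.array(s['position'])+Rt@T[:3,3],Rt@T[:3,:3]
    return d['pixels'],K,np.array(d['eye']),R.from_rotvec(d['attitude']).as_matrix()
def at_z(px,z,K,eye,Rm):
    v=Rm@np.linalg.solve(K,[px[0],px[1],1]); return eye+v*(z-eye[2])/v[2]
E
python3 - <<'E'
from h import *
import cv2
u=np.load('u.npy')
q0=np.array(ctrl.sense()['q'])
c,s=np.cos(q0[0]),np.sin(q0[0])
q=kinematics.solve_ik([.37*c,.37*s,.36],ctrl.sense()['tcp_rot']); q=np.array(q)
ctrl.movej(q); q[0]=-.28; ctrl.movej(q)
m=ori(u[2]); print(m.apply([0,0,1]))
p=[.52,-.19,.40]
ctrl.reach(p,m.as_rotvec())
C=cam('wrist'); cv2.imwrite('pics/w1.png',C[0][:,:,::-1])
for t,P in PTS.items():
    for r in nets.place_of(t,'wrist')[:1]:
        if t=='unit':continue
        print(t,np.round(r['centre']),round(r['p'],2),'at z',at_z(r['centre'],P[2],*C[1:]).round(4),'pred',U2W(P,u).round(4),proj(U2W(P,u),*C[1:]).round())
print(ctrl.sense()['time_s'],ctrl.sense()['q'])
E
```

```text
[ 1.22463108e-16 -6.20514308e-19 -1.00000000e+00]
cover_hinge [202. 226.] 0.58 at z [ 0.588  -0.3494  0.115 ] pred [ 0.5875 -0.3488  0.115 ] [203. 225.]
handle [345. 236.] 0.92 at z [ 0.5863 -0.1554  0.156 ] pred [ 0.5885 -0.1608  0.156 ] [341. 237.]
holding_hole [325. 149.] 0.72 at z [ 0.484  -0.1796  0.115 ] pred [ 0.4854 -0.1773  0.115 ] [327. 150.]
prop_pivot [348. 147.] 0.63 at z [ 0.4835 -0.1488  0.1   ] pred [ 0.4855 -0.1533  0.1   ] [345. 149.]
prop_shoulder [217. 148.] 0.92 at z [ 0.4834 -0.3235  0.1   ] pred [ 0.4847 -0.3213  0.1   ] [218. 149.]
pin_end [209. 148.] 0.97 at z [ 0.4837 -0.3358  0.0953] pred [ 0.4846 -0.3345  0.0953] [210. 148.]
6.9167 [-3.53056780e-01  1.60543051e-01  1.66987125e+00  4.67110628e-05
  1.31109940e+00 -1.91862527e+00]
```

View pics/w1.png

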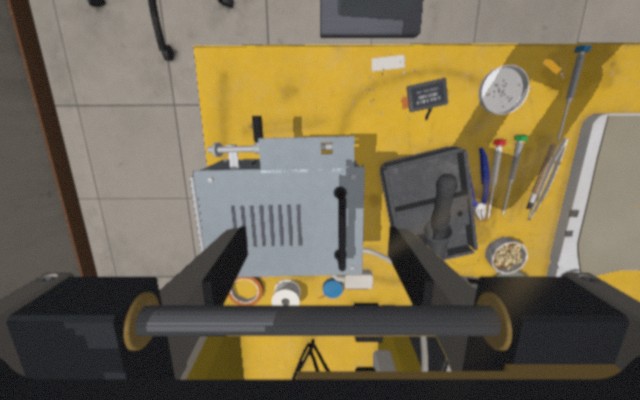

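The wrist view confirms the fit to a few mm: handle bar at (342,235), ear hole at (326,149), rod end at (212,148). I'll refine the pose with these, then grip the handle and lift.

Run:
```python
from h import *
u=np.load('u.npy'); obs=[]
for c,w in (("scene",1),("side",1),("wrist",1.5)):
    C=cam(c)
    for t in PTS:
        if t=='unit':continue
        for r in nets.place_of(t,c)[:1]: obs.append((c,t,np.array(r['centre']),w)+C[1:])
f=lambda u:np.concatenate([o[3]*(proj(U2W(PTS[o[1]],u),*o[4:])-o[2]) for o in obs])
u=least_squares(f,u,loss='soft_l1',f_scale=1.5).x; print(u); np.save('u.npy',u)
m=ori(u[2]); rv=m.as_rotvec(); H=lambda a:tcp(U2W(cov(.188,.041,0,a),u),m)
ctrl.grip(.6)
p=H(0); ctrl.reach(p+[0,0,.06],rv); 
print('hit',ctrl.move_straight(p,v=.1,max_force=15))
f0=np.array(ctrl.sense()['wrist_force']); ctrl.grip(0); s=ctrl.sense()
print(s['gripper_width'],s['grasp_force'],f0.round(1),np.round(s['wrist_force'],1),np.round(s['position']-p,4),s['time_s'])
```

```text
[ 0.5863502  -0.23926149  0.03143829]
hit False
0.09926764803527972 30.005847215652466 [0.3 0.  0.1] [-0.  -6.4 -1.6] [ 0.0001 -0.0012  0.0001] 10.7583
```

Run:
```python
from h import *
u=np.load('u.npy'); u[1]-=.0015; np.save('u.npy',u)
m=ori(u[2]); H=lambda a:tcp(U2W(cov(.188,.041,0,a),u),m)
for a in np.arange(.1,1.43,.12):
    h=ctrl.move_straight(H(a),v=.12,max_force=30); s=ctrl.sense()
    print(round(a,2),h,np.round(s['wrist_force'],1),round(s['gripper_width'],3),np.round(s['position']-H(a),3),round(s['time_s'],1))
    if h: break
C=cam('scene')
for t in ('handle','holding_hole'):
    print(t,nets.place_of(t,'scene')[:1],proj(U2W(cov(.188,.041,0,1.42) if t=='handle' else cov(.171,0,-.103,1.42),u),*C[1:]))
```

```text
0.1 False [ 1.   1.8 -2.5] 0.101 [-0.  0. -0.] 11.1
0.22 False [-0.3  5.4 -0.3] 0.096 [-0.     0.001 -0.   ] 11.4
0.34 False [-0.9  7.5  1.6] 0.098 [-0.     0.001 -0.   ] 11.8
0.46 False [-2.4 10.4  4.9] 0.096 [-0.     0.001 -0.   ] 12.1
0.58 False [-4.4 12.9  9.6] 0.098 [-0.     0.002  0.   ] 12.4
0.7 False [-6.5 13.6 14. ] 0.097 [-0.001  0.002  0.001] 12.8
0.82 False [-8.3 12.  15.5] 0.1 [-0.001  0.001  0.001] 13.1
0.94 False [-8.1  9.  16.3] 0.097 [-0.001  0.001  0.001] 13.5
1.06 False [-10.    5.   13.7] 0.097 [-0.001 -0.     0.001] 13.8
1.18 False [-8.6  2.5 10.8] 0.1 [-0.001 -0.001  0.001] 14.2
1.3 False [-8.5  0.6  8.3] 0.099 [-0.001 -0.001  0.   ] 14.5
1.42 False [-8.  -1.1  5.3] 0.098 [-0.002 -0.001 -0.   ] 14.8
handle [{'centre': [443.3, 157.5], 'p': 0.82}] [444.15272277 158.05155472]
holding_hole [{'centre': [376.2, 171.2], 'p': 0.65}] [378.42389811 171.99786465]
```

Run:
```python
from h import *
u=np.load('u.npy'); m0=ori(u[2])
ctrl.grip(.24); s=ctrl.sense(); p=np.array(s['position']); print(np.round(s['wrist_force'],1))
print('up',ctrl.move_straight(p+[0,0,.11],v=.2,max_force=15))
C=cam('scene'); print('handle',nets.place_of('handle','scene')[:1]); print('hole',nets.place_of('holding_hole','scene')[:1])
for a in (1.3,1.36,1.42,1.48): print(a,proj(U2W(cov(.188,.041,0,a),u),*C[1:]).round(1),proj(U2W(cov(.171,0,-.103,a),u),*C[1:]).round(1))
T=.65; m=ori(u[2],T); print(m.apply([0,0,1]),np.round(eyes.snapshot('wrist')['tool_from_camera'],3).tolist())
g=U2W(prop(.112,0,-.030),u); P=tcp(g,m); print(g,P)
ctrl.move_straight([P[0]-.03,-.33,.42],v=.25)
ctrl.reach(P+[-.02,0,.12],m.as_rotvec())
C=cam('wrist'); import cv2; cv2.imwrite('pics/w2.png',C[0][:,:,::-1])
for t in ('cover_hinge','prop_pivot','prop_shoulder','pin_end'):
    for r in nets.place_of(t,'wrist')[:1]: print(t,np.round(r['centre']),round(r['p'],2),'at z',at_z(r['centre'],PTS[t][2],*C[1:]).round(4),'pred',U2W(PTS[t],u).round(4))
print('grip pred px',proj(g,*C[1:]), ctrl.sense()['time_s'],np.round(ctrl.sense()['q'],2))
```

```text
[0.4 0.9 0.4]
up False
handle [{'centre': [444.2, 159.2], 'p': 0.91}]
hole [{'centre': [376.7, 170.7], 'p': 0.9}]
1.3 [435.1 153.1] [371.7 169.7]
1.36 [439.6 155.4] [375.  170.7]
1.42 [444.2 158.1] [378.4 172. ]
1.48 [448.7 161.2] [381.9 173.7]
[ 0.60488736  0.01902289 -0.7960838 ] [[-0.002, -0.96, -0.28, 0.079], [1.0, -0.002, 0.0, -0.0], [-0.001, -0.28, 0.96, -0.083], [0.0, 0.0, 0.0, 1.0]]
[ 0.45417032 -0.26893023  0.1       ] [ 0.40880376 -0.27035695  0.15970628]Traceback (most recent call last):
  File "<stdin>", line 10, in <module>
plant.Unreachable: the arm cannot take that pose within its joint ranges
```

Run:
```python
from h import *
u=np.load('u.npy'); print(np.round(ctrl.sense()['q'],2),np.round(ctrl.sense()['position'],3))
for flip in (0,1):
  for T in (0,.2,.3,.4,.5,.65,.8):
    m=ori(u[2],T)*R.from_euler('z',flip*np.pi)
    out=[]
    for b,dz,dx in ((0,.12,-.02),(0,.12,0),(0,0,0),(.5,0,0),(1.05,0,0)):
        q=kinematics.solve_ik(tcp(U2W(prop(.112,b,-.030),u),m)+[dx,0,dz],m.as_rotvec())
        out.append(None if q is None else np.round(q,2).tolist())
    print(flip,T,[0 if o is None else 1 for o in out],out[2],out[4])
```

```text
[-0.72  0.06  1.74  0.    1.34 -2.32] [ 0.38  -0.33   0.421]
0 0 [1, 1, 1, 1, 1] [-0.54, 0.37, 1.95, 0.0, 0.83, -2.14] [-0.44, 0.19, 1.93, 0.0, 1.02, -2.04]
0 0.2 [1, 1, 1, 1, 1] [-0.62, 0.3, 2.07, 0.21, 0.62, -2.38] [-0.51, 0.11, 2.05, 0.14, 0.82, -2.2]
0 0.3 [1, 1, 1, 1, 1] [-0.66, 0.29, 2.13, 0.39, 0.53, -2.58] [-0.56, 0.07, 2.11, 0.25, 0.72, -2.33]
0 0.4 [1, 1, 1, 1, 1] [-0.71, 0.28, 2.19, 0.64, 0.46, -2.86] [-0.6, 0.05, 2.17, 0.4, 0.63, -2.5]
0 0.5 [1, 1, 0, 1, 1] None [-0.65, 0.03, 2.23, 0.61, 0.56, -2.72]
0 0.65 [0, 0, 1, 1, 0] [-0.85, 0.31, 2.31, 1.45, 0.49, 2.51] None
0 0.8 [1, 1, 1, 1, 1] [-0.94, 0.38, 2.37, 1.76, 0.65, 2.11] [-0.83, 0.07, 2.4, 1.44, 0.58, 2.61]
1 0 [1, 1, 1, 1, 1] [-0.54, 0.37, 1.95, 0.0, 0.83, 1.0] [-0.44, 0.19, 1.93, 0.0, 1.02, 1.1]
1 0.2 [1, 1, 1, 1, 1] [-0.62, 0.3, 2.07, 0.21, 0.62, 0.76] [-0.51, 0.11, 2.05, 0.14, 0.82, 0.94]
1 0.3 [1, 1, 1, 1, 1] [-0.66, 0.29, 2.13, 0.39, 0.53, 0.56] [-0.56, 0.07, 2.11, 0.25, 0.72, 0.81]
1 0.4 [1, 1, 1, 1, 1] [-0.71, 0.28, 2.19, 0.64, 0.46, 0.28] [-0.6, 0.05, 2.17, 0.4, 0.63, 0.65]
1 0.5 [1, 1, 1, 1, 1] [-0.76, 0.28, 2.24, 0.96, 0.43, -0.08] [-0.65, 0.03, 2.23, 0.61, 0.56, 0.42]
1 0.65 [1, 1, 1, 1, 1] [-0.85, 0.31, 2.31, 1.45, 0.49, -0.63] [-0.74, 0.03, 2.32, 1.02, 0.52, -0.04]
1 0.8 [1, 1, 1, 1, 1] [-0.94, 0.38, 2.37, 1.76, 0.65, -1.03] [-0.83, 0.07, 2.4, 1.44, 0.58, -0.53]
```

```bash
cat >> h.py <<'E'
T=.65
def mt(u): return ori(u[2],T)*R.from_euler('z',np.pi)
E
python3 - <<'E'
from h import *
u=np.load('u.npy')
m=mt(u)
g=U2W(prop(.112,0,-.030),u); P=tcp(g,m)
ctrl.grip(.4)
ctrl.reach(P+[-.02,0,.10],m.as_rotvec())
C=cam('wrist'); import cv2; cv2.imwrite('pics/w2.png',C[0][:,:,::-1])
for t in ('cover_hinge','prop_pivot','prop_shoulder','pin_end'):
    for r in nets.place_of(t,'wrist')[:1]: print(t,np.round(r['centre']),round(r['p'],2),'at z',at_z(r['centre'],PTS[t][2],*C[1:]).round(4),'pred',U2W(PTS[t],u).round(4))
print('grip pred px',proj(g,*C[1:]), ctrl.sense()['time_s'],np.round(ctrl.sense()['q'],2))
E
```

```text
cover_hinge [396. 123.] 0.78 at z [ 0.59   -0.3502  0.115 ] pred [ 0.5897 -0.3477  0.115 ]
prop_pivot [210. 220.] 0.6 at z [ 0.4798 -0.1606  0.1   ] pred [ 0.4806 -0.156   0.1   ]
prop_shoulder [373. 218.] 0.72 at z [ 0.4863 -0.3235  0.1   ] pred [ 0.4859 -0.324   0.1   ]
pin_end [385. 222.] 0.9 at z [ 0.4841 -0.3364  0.0953] pred [ 0.4863 -0.3372  0.0953]
grip pred px [317.55003778 248.92457121] 19.8917 [-0.89  0.07  2.27  0.99  0.62 -0.13]
```

View pics/w2.png

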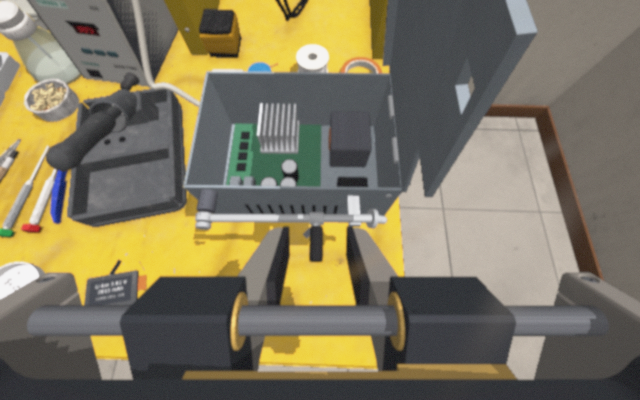

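The cover stands open and the finger grip is at (316,243), centred between the fingers. I'll descend and grip it.

Run:
```python
from h import *
u=np.load('u.npy'); m=mt(u)
P=tcp(U2W(prop(.112,0,-.030),u),m)
print(ctrl.move_straight(P,v=.12,max_force=12)); f0=np.array(ctrl.sense()['wrist_force'])
ctrl.grip(0); s=ctrl.sense()
print(s['gripper_width']*.092,s['grasp_force'],f0.round(1),np.round(s['wrist_force'],1),np.round(s['position']-P,4),s['time_s'])
```

```text
False
0.012339270152608531 30.001778304576874 [-0.2 -0.   0.1] [2.4 6.7 0.2] [-0.      0.0015  0.0001] 21.3833
```

Run:
```python
from h import *
u=np.load('u.npy'); m=mt(u); u[2]-=.015; np.save('u.npy',u)
G=lambda b:tcp(U2W(prop(.112,b,-.030),u),m)
for b in (.08,.2,.35,.5,.65,.8,.95,1.05):
    h=ctrl.move_straight(G(b),v=.1,max_force=25); s=ctrl.sense()
    print(round(b,2),h,np.round(s['wrist_force'],1),np.round(s['position']-G(b),4),round(s['gripper_width'],3),round(s['time_s'],1))
    if h: break
import cv2
for c in ('scene','wrist'):
    C=cam(c); cv2.imwrite(f'pics/{c}3.png',C[0][:,:,::-1])
    for t,f in (('prop_shoulder',lambda b:prop(.168,b)),('pin_end',pinend)):
        print(c,t,nets.place_of(t,c)[:1],[proj(U2W(f(b),u),*C[1:]).round(1).tolist() for b in (1.0,1.05,1.1)])
```

```text
0.08 False [ 4.   1.9 -1.7] [0.0003 0.0001 0.0005] 0.131 21.6
0.2 False [ 4.1  2.7 -0.2] [0.0002 0.0002 0.0002] 0.132 21.9
0.35 False [ 5.   1.9 -0.3] [0.0002 0.0002 0.0001] 0.133 22.2
0.5 False [6.  1.8 0.1] [ 0.0002 -0.      0.    ] 0.134 22.6
0.65 False [3.7 0.  1.1] [ 0.0002 -0.0005  0.0001] 0.13 22.9
0.8 False [ 0.6 -4.4  4.5] [ 0.0003 -0.0011  0.0003] 0.131 23.2
0.95 False [-4.1 -6.9  9.3] [ 0.0004 -0.0018  0.0007] 0.134 23.5
1.05 False [-7.2 -8.7 11.9] [ 0.0005 -0.0023  0.001 ] 0.129 23.8
scene prop_shoulder [{'centre': [351.5, 174.3], 'p': 0.8}] [[352.7, 176.2], [351.0, 172.6], [349.2, 169.1]]
scene pin_end [{'centre': [357.5, 174.0], 'p': 0.86}] [[356.0, 174.4], [354.1, 170.3], [352.2, 166.5]]
wrist prop_shoulder [{'centre': [378.7, 175.1], 'p': 0.8}] [[381.6, 176.4], [368.9, 172.4], [354.8, 168.5]]
wrist pin_end [{'centre': [405.0, 165.7], 'p': 0.7}] [[408.7, 168.9], [395.4, 163.9], [380.4, 158.9]]
```

View pics/wrist3.png

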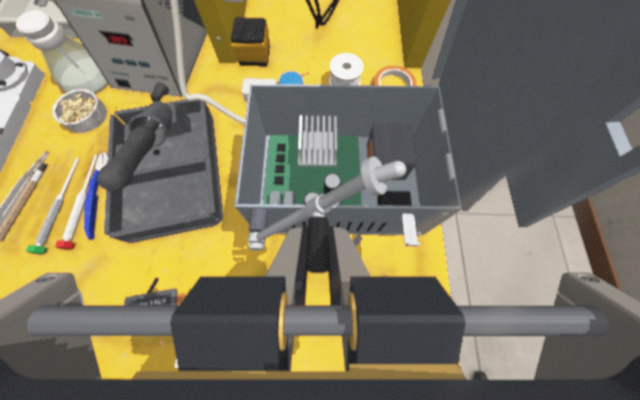

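The wrist view shows the rod swung up, with its shoulder at (379,175) and pin tip at (400,170). The angle looks slightly short at about 1.015, so I'll add a little and re-measure.

```bash
cat >> h.py <<'E'
def fit_prop(u,cams=('scene','wrist','side'),n=2):
    obs=[]
    for c in cams:
      for _ in range(n):
        C=cam(c)
        for t,f in (('prop_pivot',lambda b:prop(0,b)),('prop_shoulder',lambda b:prop(.168,b)),('pin_end',pinend)):
            for r in nets.place_of(t,c)[:1]:
                if r['p']>.5: obs.append((c,t,f,np.array(r['centre']))+C[1:])
    def g(x): return np.concatenate([proj(U2W(o[2](x[0]),u)+x[1:],*o[4:])-o[3] for o in obs]+[x[1:]/.002])
    s=least_squares(g,[1.05,0,0,0],loss='soft_l1',f_scale=1.5); e=g(s.x)[:-3].reshape(-1,2)
    for o,k in zip(obs,e): print(o[0],o[1],k.round(1),end='; ')
    print('\nfit b,shift',s.x.round(4)); return s.x
E
python3 - <<'E'
from h import *
u=np.load('u.npy'); mu=u.copy(); mu[2]+=.015; m=mt(mu)
fit_prop(u,n=1)
G=lambda b:tcp(U2W(prop(.114,b,-.030),u),m)
ctrl.move_straight(G(1.085),v=.1,max_force=25); s=ctrl.sense()
print(np.round(s['wrist_force'],1),np.round(s['position']-G(1.085),4))
fit_prop(u); print(ctrl.sense()['time_s'])
E
```

```text
scene prop_pivot [2.3 0.2]; scene prop_shoulder [ 2.8 -0.3]; scene pin_end [-0.  1.]; wrist prop_pivot [-0.4  2.3]; wrist prop_shoulder [ 0.4 -2.4]; wrist pin_end [-0.8  1. ]; side prop_pivot [-0.5 -1.8]; side prop_shoulder [ 2.4 -2.1]; side pin_end [1.9 1.7]; 
fit b,shift [ 1.0198e+00  7.0000e-04 -7.0000e-04  4.0000e-04]
[ 1.3 -2.9  6. ] [ 0.0003 -0.001   0.0001]
scene prop_pivot [ 1.9 -1.4]; scene prop_shoulder [-0.3  1.4]; scene pin_end [-0.7  0.3]; scene prop_pivot [1.  0.6]; scene prop_shoulder [1.  2.4]; wrist prop_pivot [-0.1  1.9]; wrist prop_shoulder [ 4.9 -2. ]; wrist pin_end [ 0.  -2.1]; wrist prop_pivot [-0.9  1.6]; wrist prop_shoulder [-0.5  0.2]; wrist pin_end [-1.9  0.7]; side prop_pivot [-3.8 -0.5]; side prop_shoulder [1. 1.]; side pin_end [2.7 1. ]; side prop_pivot [ 1.2 -2.1]; side prop_shoulder [ 3.5 -2.5]; side pin_end [ 2.8 -0.2]; 
fit b,shift [ 1.064   0.0015 -0.0013 -0.0013]
26.1083
```

Run:
```python
from h import *
u=np.load('u.npy'); mu=u.copy(); mu[2]+=.015; m=mt(mu)
G=lambda b:tcp(U2W(prop(.114,b,-.030),u),m)
ctrl.move_straight(G(1.077),v=.1); print(np.round(ctrl.sense()['wrist_force'],1))
ctrl.grip(.32); s=ctrl.sense(); p=np.array(s['position'])
ctrl.move_straight(p-.10*m.apply([0,0,1]),v=.2,max_force=15)
fit_prop(u)
m0=ori(mu[2]); H=lambda a:tcp(U2W(cov(.188,.041,0,a),mu),m0)
ctrl.grip(.26)
ctrl.reach([.38,-.33,.43],m0.as_rotvec())
P=H(1.42); ctrl.move_straight(P+[0,0,.11],v=.25)
C=cam('scene');print(nets.place_of('handle','scene')[:1],proj(U2W(cov(.188,.041,0,1.42),mu),*C[1:]))
C=cam('wrist')
r=nets.place_of('handle','wrist')[:1];print(r,proj(U2W(cov(.188,.041,0,1.42),mu),*C[1:]),r and at_z(r[0]['centre'],P[2]-.075,*C[1:]),P)
print(ctrl.sense()['time_s'])
```

```text
[ 1.1 -4.   5.9]
scene prop_pivot [ 1.7 -0.9]; scene prop_shoulder [ 2.8 -1. ]; scene pin_end [-2.2  2.4]; scene prop_pivot [-0.6  0.4]; scene prop_shoulder [3.8 0.4]; scene pin_end [-2.1 -0.4]; wrist prop_pivot [-0.9  2. ]; wrist prop_shoulder [-1.  -1.4]; wrist pin_end [-0.7  1.3]; wrist prop_pivot [0.3 0.2]; wrist prop_shoulder [1.1 0.3]; wrist pin_end [0.5 0.2]; side prop_pivot [-1.5  0.6]; side prop_shoulder [ 0.6 -1.7]; side pin_end [ 2.5 -1.2]; side prop_pivot [-2.1 -3.3]; side prop_shoulder [ 0.2 -0.9]; side pin_end [-1.9  0.3]; 
fit b,shift [ 1.061e+00  2.600e-03 -3.000e-04 -2.700e-03]
[{'centre': [446.1, 160.2], 'p': 0.9}] [444.15272277 158.05155472]
[{'centre': [317.3, 195.7], 'p': 0.57}] [317.50746897 198.77997369] [ 0.58696596 -0.36028955  0.30702578] [ 0.59009993 -0.35999487  0.38202578]
32.3333
```

Run:
```python
from h import *
u=np.load('u.npy'); mu=u.copy(); mu[2]+=.015
m0=ori(mu[2]); H=lambda a:tcp(U2W(cov(.1885,.041,0,a),mu),m0)+[0,0,.0015]
print(ctrl.move_straight(H(1.42),v=.12,max_force=10)); ctrl.grip(0); s=ctrl.sense(); print(s['gripper_width'],s['grasp_force'],np.round(s['wrist_force'],1),np.round(s['position']-H(1.42),4))
for a in (1.32,1.22,1.12,1.05,1.0):
    h=ctrl.move_straight(H(a),v=.1,max_force=25); s=ctrl.sense()
    print(a,h,np.round(s['wrist_force'],1),np.round(s['position']-H(a),4),round(s['time_s'],1))
    if h: break
import cv2
for c in ('scene','wrist'):
    C=cam(c); im=C[0] if c=='wrist' else cv2.resize(C[0][120:260,280:480],None,fx=3.5,fy=3.5,interpolation=cv2.INTER_CUBIC)
    cv2.imwrite(f'pics/{c}4.png',im[:,:,::-1])
    for t in ('holding_hole','pin_end','prop_shoulder'): print(c,t,nets.place_of(t,c)[:1])
    print(proj(U2W(cov(.171,0,-.103,1.0),u),*C[1:]),proj(U2W(pinend(1.05),u),*C[1:]))
fit_prop(u,('scene','side'))
```

```text
False
0.10079488363010901 29.99546706676483 [0.3 0.4 3.8] [ 0.0002 -0.0001  0.0008]
1.32 False [0.6 0.6 6.6] [0.0004 0.0006 0.0008] 34.1
1.22 False [3.3 1.6 3.7] [0.0006 0.0004 0.0003] 34.4
1.12 False [6.3 2.9 3. ] [0.0007 0.0003 0.    ] 34.8
1.05 False [6.  2.3 0.7] [ 0.0008  0.0003 -0.0003] 35.1
1.0 False [7.1 2.4 1.1] [ 0.0008  0.0002 -0.0003] 35.3
scene holding_hole [{'centre': [356.1, 168.3], 'p': 0.7}]
scene pin_end [{'centre': [353.5, 167.6], 'p': 0.59}]
scene prop_shoulder []
[356.49402811 170.10202231] [354.09269339 170.34343267]
wrist holding_hole [{'centre': [360.3, 71.5], 'p': 0.83}]
wrist pin_end [{'centre': [429.1, 89.7], 'p': 0.46}]
wrist prop_shoulder []
[359.48241146  72.17645558] [371.53757953  73.23366876]
scene prop_shoulder [ 0.6 -1.3]; scene pin_end [-2.2  2.3]; scene prop_pivot [ 3.  -0.5]; scene prop_shoulder [0.8 1.7]; scene pin_end [-1.7 -2.8]; side prop_pivot [-2.2 -1.3]; side prop_shoulder [ 1.2 -0. ]; side pin_end [5.  1.3]; side prop_pivot [-0.8 -1.3]; side prop_shoulder [2.5 0.2]; side pin_end [-0.4  1.2]; 
fit b,shift [ 1.0606e+00  2.2000e-03 -1.0000e-04 -4.0000e-04]
```

View pics/scene4.png

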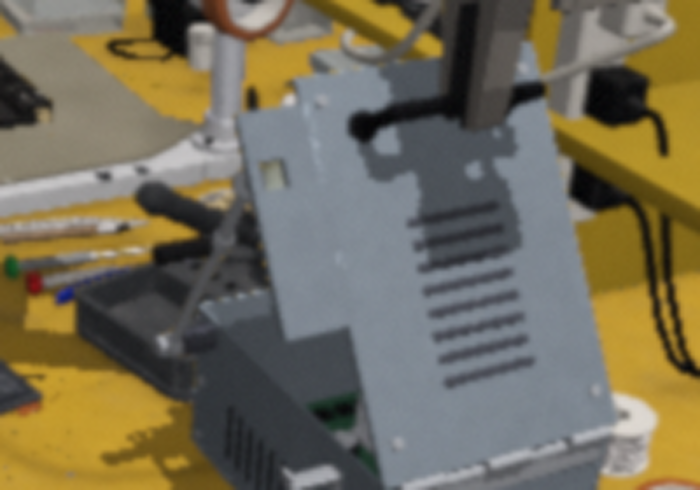

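The crop shows the ear hole at about (274,173), with the rod rising behind the ear just below it. Lowering on, watching the force.

Run:
```python
from h import *
u=np.load('u.npy'); mu=u.copy(); mu[2]+=.015
m0=ori(mu[2]); H=lambda a:tcp(U2W(cov(.1885,.041,0,a),mu),m0)+[0,0,.0015]
for a in (.98,.96,.945,.93,.915,.90,.885,.87,.86):
    h=ctrl.move_straight(H(a),v=.05,max_force=8); s=ctrl.sense()
    print(a,h,np.round(s['wrist_force'],1),np.round(s['position']-H(a),4),round(s['time_s'],1))
    if h: break
import cv2
C=cam('scene'); cv2.imwrite('pics/s5.png',cv2.resize(C[0][130:230,300:420],None,fx=6,fy=6,interpolation=cv2.INTER_CUBIC)[:,:,::-1])
print(nets.place_of('holding_hole','scene')[:1],nets.place_of('handle','scene')[:1],[proj(U2W(cov(.171,0,-.103,k),u),*C[1:]).round(1) for k in (.87,.95)],[proj(U2W(cov(.188,.041,0,k),mu),*C[1:]).round(1) for k in (.87,.95)])
fit_prop(u,('scene','side'))
```

```text
0.98 False [6.4 1.3 0.6] [ 0.0008 -0.0002 -0.0002] 36.8
0.96 False [6.5 2.  0.5] [ 0.0009 -0.0002 -0.0001] 37.0
0.945 False [7.3 2.  0.6] [ 0.0009 -0.0003 -0.0002] 37.3
0.93 False [6.5 2.5 0.7] [ 0.0009 -0.0004 -0.0002] 37.5
0.915 False [6.5 1.8 0.6] [ 0.0009 -0.0003 -0.0002] 37.8
0.9 False [7.4 2.  0.4] [ 0.0009 -0.0003 -0.0002] 38.0
0.885 False [7.5 1.6 0.9] [ 0.0009 -0.0004 -0.0002] 38.3
0.87 False [6.5 0.8 0. ] [ 0.0009 -0.0003 -0.0002] 38.5
0.86 False [ 7.5  0.2 -0.1] [ 0.0009 -0.0006 -0.0001] 38.8
[{'centre': [348.1, 170.5], 'p': 0.57}] [{'centre': [405.6, 148.6], 'p': 0.6}] [array([351.3, 172.8]), array([354.4, 171. ])] [array([405.7, 149.3]), array([410.7, 148.5])]
scene prop_pivot [ 1.1 -1.4]; scene prop_shoulder [-0.5 -0.3]; scene pin_end [-0.3  1.3]; scene prop_pivot [-0.1  1.2]; scene prop_shoulder [ 1.1 -1.3]; scene pin_end [-1.   0.6]; side prop_pivot [-0.6 -0.2]; side pin_end [3.5 0.9]; side prop_pivot [-2.2 -2.5]; side prop_shoulder [ 2.6 -0.5]; side pin_end [ 0.8 -0.7]; 
fit b,shift [ 1.072   0.0025  0.0012 -0.0031]
```

View pics/s5.png

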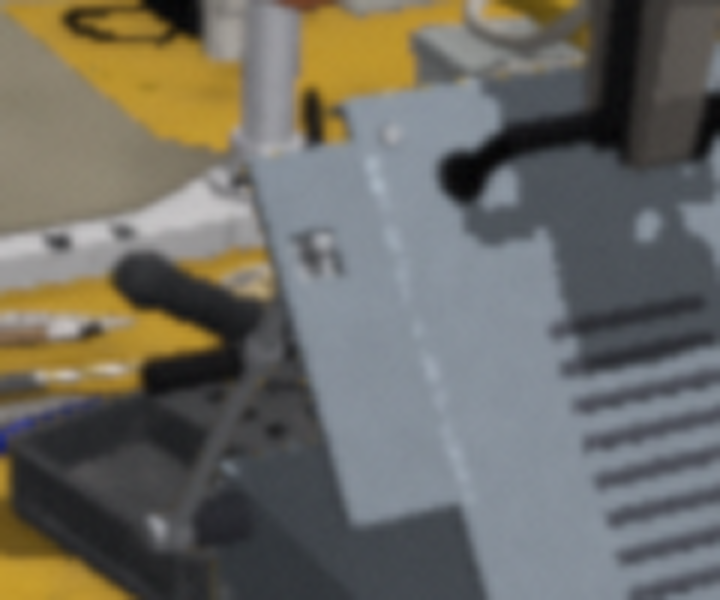

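The pin tip shows inside the hole at (318,243). I'll lower on until the cover sits on the shoulder.

Run:
```python
from h import *
u=np.load('u.npy'); mu=u.copy(); mu[2]+=.015
m0=ori(mu[2]); H=lambda a:tcp(U2W(cov(.1885,.041,0,a),mu),m0)+[0,0,.0015]
for a in (.85,.84,.83,.82,.81):
    h=ctrl.move_straight(H(a),v=.04,max_force=6); s=ctrl.sense()
    print(a,h,np.round(s['wrist_force'],1),np.round(s['position']-H(a),4),round(s['time_s'],1))
    if h or s['wrist_force'][2]>5: break
import cv2
C=cam('scene'); cv2.imwrite('pics/s6.png',cv2.resize(C[0][130:230,300:420],None,fx=6,fy=6,interpolation=cv2.INTER_CUBIC)[:,:,::-1])
fit_prop(u,('scene','side'))
```

```text
0.85 False [ 5.9 -4.7  4.1] [ 0.0009 -0.0018  0.0007] 40.0
0.84 False [ 4.7 -9.3  7.1] [ 0.001  -0.0031  0.0016] 40.2
scene prop_pivot [-1.1  1.8]; scene prop_shoulder [ 2.1 -0.6]; scene pin_end [0.9 0.3]; scene prop_pivot [-0.  -0.2]; scene prop_shoulder [-0.8 -0.9]; scene pin_end [-0.2  0.2]; side prop_pivot [-2.  -3.2]; side pin_end [1.5 1.2]; side prop_pivot [-0.9  1.2]; side prop_shoulder [ 3.7 -0.6]; side pin_end [2. 0.]; 
fit b,shift [ 1.0656e+00  2.4000e-03  8.0000e-04 -3.0000e-04]
```

View pics/s6.png

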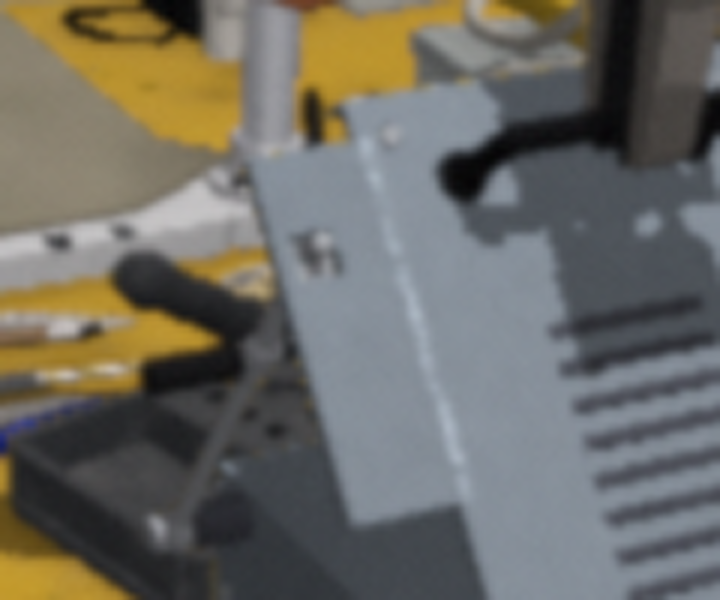

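Run:
```python
from h import *
u=np.load('u.npy'); mu=u.copy(); mu[2]+=.015
m0=ori(mu[2]); H=lambda a:tcp(U2W(cov(.1885,.041,0,a),mu),m0)+[0,0,.0015]
ctrl.move_straight(H(.85),v=.04); print(np.round(ctrl.sense()['wrist_force'],1))
ctrl.grip(.24); p=np.array(ctrl.sense()['position']); print(np.round(ctrl.sense()['wrist_force'],1))
print(ctrl.move_straight(p+[0,0,.03],v=.06,max_force=6)); p=np.array(ctrl.sense()['position'])
print(ctrl.move_straight(p+[0,0,.12],v=.2,max_force=8)); ctrl.move_straight([.40,-.20,.46],v=.25); ctrl.dwell(.5)
import cv2
C=cam('scene'); cv2.imwrite('pics/s7.png',cv2.resize(C[0][120:270,290:470],None,fx=4,fy=4,interpolation=cv2.INTER_CUBIC)[:,:,::-1])
for t,f in (('handle',lambda k:cov(.188,.041,0,k)),('holding_hole',lambda k:cov(.171,0,-.103,k))):
    print(t,nets.place_of(t,'scene')[:1],[proj(U2W(f(k),u),*C[1:]).round(1).tolist() for k in (.8,.87,.95)])
fit_prop(u,('scene','side')); print(ctrl.sense()['time_s'],np.round(ctrl.sense()['wrist_force'],1))
```

```text
[ 5.2 -4.7  3.2]
[ 1.   0.7 -0.3]
False
False
handle [{'centre': [408.9, 150.0], 'p': 0.63}] [[401.6, 150.5], [405.6, 149.3], [410.5, 148.5]]
holding_hole [{'centre': [389.3, 266.0], 'p': 0.32}] [[348.8, 174.9], [351.3, 172.8], [354.4, 171.0]]
scene prop_pivot [ 0.5 -0.1]; scene prop_shoulder [ 2.7 -0. ]; scene pin_end [-2.5 -0.8]; scene prop_pivot [ 1.3 -0.6]; scene prop_shoulder [-0.2  1.4]; scene pin_end [-1.9  1.8]; side prop_pivot [-2.   0.9]; side prop_shoulder [ 3.8 -3.2]; side prop_pivot [-0.8 -0.2]; side prop_shoulder [ 2.  -0.9]; side pin_end [ 1.  -0.8]; 
fit b,shift [ 1.0738  0.0042  0.0013 -0.0018]
45.5 [-0.9 -0.1  0.2]
```

View pics/s7.png

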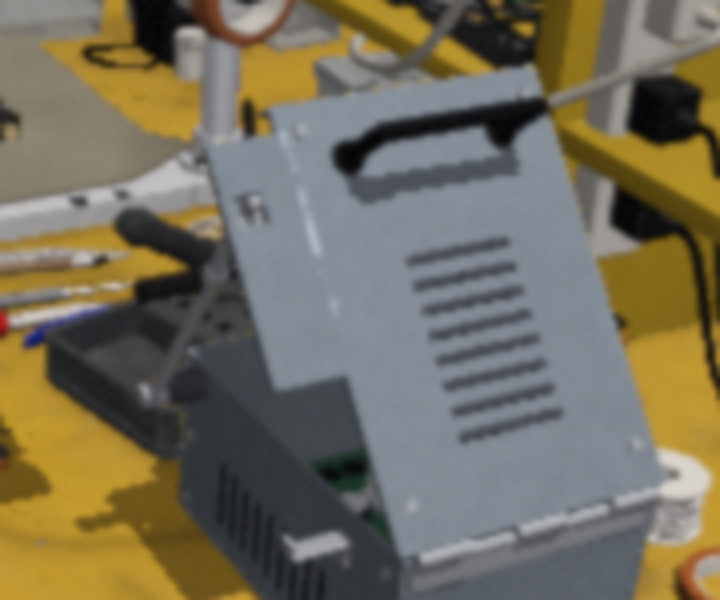

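Run:
```python
from h import *
import cv2
u=np.load('u.npy');C=cam('wrist'); c=proj(U2W(cov(.171,0,-.103,.87),u),*C[1:]);print(c)
x,y=int(np.clip(c[0]-80,0,480)),int(np.clip(c[1]-60,0,280))
cv2.imwrite('pics/w8.png',cv2.resize(C[0][y:y+120,x:x+160],None,fx=4.5,fy=4.5,interpolation=cv2.INTER_CUBIC)[:,:,::-1])
```

```text
[281.62594269 258.6380521 ]
```

View pics/w8.png

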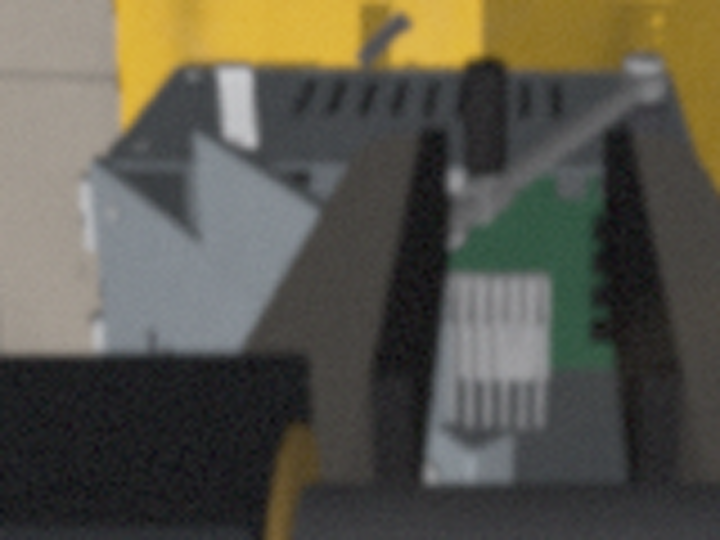

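The left finger hides the hole in this view, so it adds nothing. The scene images and the contact angle (about 0.86) both agree that the cover is seated, so I'll hand in.

```bash
python3 -c "
from plant import finish_job
print(finish_job())"
```

```text
the job is handed in; nothing more can be done
None
```

The job is handed in at about 46 s: the cover was lifted by its handle and then lowered onto the prop at about 0.86 rad (measured at the gripper), the scene camera shows the pin in the hole, everything is released and the loose things were left untouched; the last close-up was blocked by a finger, and no verdict came back.

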